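# Clear the cradle and lock in the gas cylinder

## Robot

A 6-joint arm with a two-finger parallel gripper is mounted at the origin on the work surface. World frame = base frame: x ahead of the robot, y to its left, z up, the work surface at z = 0. Lengths are in m, angles in rad, forces in N, time in s.
With the tool pointing down it reaches from about 0.35 to 0.8 m from the base axis. Payload 7.3 kg.
Tool frame: the origin (TCP) lies at the very end of the fingers, on their centre line; the grasp point (between the pads) lies 19 mm behind it; z points along the fingers, y is the direction in which the jaws open and shut (so a half turn about z gives the same grasp; the last joint's range is limited). The gripper opens to 85 mm and grips with 20 to 120 N. Pads are 22 mm wide; open, the fingers measure 114 mm over their backs; the gripper's body (76 mm by 85 mm) begins 54 mm behind the grasp point. The pads swing forward as they close: fully open they stand 13 mm farther back than shut.
Start: joints at [0.961, 0.342, 1.524, -0, 1.275, -0.146], TCP at [0.235, 0.47, 0.231] pointing down, gripper open.
Joint ranges: [-2.53, 2.53], [-0.77, 2.02], [0.04, 2.7], [-1, 4.14], [0.28, 2.66], [-3.11, 3.11]. Speed limits (rad/s): [2.57, 2.57, 3.14, 3.14, 3.14, 3.14].

## Interface

Orientations are given as [roll, pitch, yaw] about the fixed x, y, z axes, in that order (R = Rz(yaw) Ry(pitch) Rx(roll)).
In Python, from workcell import r gives the robot as it stands.
- The arm moves only by the tool apply_moves, never from a script. Its argument "motion" is a list that holds one entry, the list of rows, each a list of 6 numbers: the shift along the tool's x, y, z each as a share of 1000 mm, from -1 to 1, then the turn, a rotation vector about the tool's x, y, z each as a share of 0.5 rad, from -1 to 1. In form: [[[x, y, z, wx, wy, wz], ...]]. A call has 1 to 5 rows; each row is the pose to reach, as a shift and turn from the pose measured when the call began, along the tool's axes at that moment; what a row does not reach only later rows make up. A row lasts 1/12 s, in which the tool goes at most 41.7 mm and 7.16 degrees, less where a joint would pass 70% of its speed; a pose out of reach is approached as far as the arm can. A call with a number of a shift or a turn outside -1 to 1 is refused whole. A call with a gripper value outside its range is refused whole. "gripper" is the closure, from 0 (fully open) to 1 (shut), set as the call begins (left out, the last holds). The fingers move at their own pace and stop on an object; the grip force is fixed at half the most. Time passes only in rows, so rows that repeat a pose let the fingers close. It gives the time, the measured TCP pose, the force and the opening at its end, in the units of the state.
- r.state(): the state, without advancing time (a new reading comes with each control period).
- r.get_image(name): name is "scene" or "top" or "wrist"; returns a dict with "frame" (420x560x3 uint8, blue, green, red), "K" (3x3 intrinsics, pixels), "cam_to_world" (4x4, takes a point from camera to world coordinates); the wrist camera has in their place "mount" (4x4, takes a point from camera to tool coordinates, whose origin is the TCP and whose axes are the flange's). Camera axes: x right, y down, z forward; pixel columns grow to the right and rows downward; lengths in m; the calibration is good to about 2 mm. The wrist camera is an equidistant fisheye: a pixel r from the principal point sees the ray r / f radians off the axis. A picture is of the moment at which its call begins: read the wrist's pose just before it. There is no depth.
- r.job_done(): hands the job in, once; it reports no verdict.
The state is a dict: "t": time; "q": joint angles; "qvel": joint speeds; "effort": joint torques, N m; "position": TCP position; "eef_rot": TCP orientation; "wrist_force": force on the tool from outside, world axes, zero at the start; "wrist_torque": the same for the moment, N m; "opening": opening from 0.0 (shut) to 1.0 (fully open).
Only numpy, scipy, OpenCV 4.12 (cv2) and the standard library are available. Lean on these libraries where they do the work, as an engineer would, in place of code of your own. Each camera call takes 0.05 s, during which the arm holds its last target.

## Task

A wrench left lying across the aluminium cradle keeps the small red gas cylinder from going home: first lay the wrench in the blue tool tray. Then slide the cylinder along its trough, without lifting it out, until it is right up against the end stop, and after that swing the yellow retaining bar over behind it until it lies fully down in its catch. Leave the meter, jar and gauge where they are.

Things in the scene. Friction and masses are not known exactly. Their poses are not given: they have to be found in the camera images.
- cradle: Fixed aluminium cradle. Origin: on the bench, mid-width. Own y axis: along the trough towards the end stop; x: across it; z up. Cradle coordinates here are mm. V trough, black rubber lining, y -140 (open end) to 170; inner faces rise at 45 degrees from x 0, z 10. Side rails x +-36 to +-44, tops z 40, whole trough length.
- stop (a point): Centre of the end stop's face, cradle (0, 170, 47). The stop is an upright plate across the trough, x +-50, 12 thick, up to z 70. The cylinder's front neck must touch it.
- bar_hinge (a point): Hinge of the yellow bar, cradle (-60, 8, 52), axis along cradle y; between two dark cheeks at y -9 to 25, x -71 to -49, tops at z 64.
- catch (a point): Seat of the yellow catch, cradle (51, 8, 47): a fork on the side opposite the hinge, x 45 to 57; its two cheeks stand either side of the closed bar (24 mm apart), tops at z 56, level with the closed bar's top.
- bar (a joint): Angle (rad) of the yellow retaining bar. 0: closed, level across the trough (middle at z 52), in its catch, a hard end; 1.57: upright; starts at 1.85 to 2.1, leaning out to cradle -x. Flat bar 130 mm long from hinge, 18 wide (cradle y -1 to 17), 8 thick. Stiff: stays at any angle, about 0.2 N m turns it; push it all the way down. The cylinder blocks it unless home.
- bar_end (a point): Middle of the yellow bar's free end (white sleeve), 130 mm from its hinge.
- cylinder: Small red gas cylinder, white band, lying in the trough; axis = own y axis, along the trough (it may roll). 52 mm diameter, 140 long including a flat brass neck (26 diameter, 15 long) at each end; origin at its middle on the axis, 47 mm above the bench. 0.3 to 0.6 kg; slides under about 2 to 9 N. Starts 105 to 130 mm short of the stop; home: origin at cradle y 100.
- wrench: Loose steel wrench, 183 mm long, 9 thick, lying flat across the cradle's side rails between cylinder and stop. Origin: middle of the underside. Its own x axis runs along it; shank 15 mm wide for 55 mm either side of the origin, ring end 32 wide at -x, open jaw 34 wide at +x. About 0.16 kg.
- tray: Fixed blue open tool tray on the bench, to the left or right of the cradle. Outside 250 x 130 x 30 mm (x, y, z), walls 4 mm, floor about 4 mm thick. Origin: middle of its underside; its x axis is along its long side.
- meter: Bystander: grey hand-held multimeter with a dial, lying on the bench, 165 x 82 x 44 mm. Origin: middle of its underside.
- jar: Bystander: amber jar with a steel lid, 64 mm diameter, 85 mm high. Origin: middle of its underside.
- gauge: Bystander: round steel pressure gauge lying face up, 72 mm diameter, 27 mm high, with a brass stem. Origin: middle of its underside.
Mind the look-alikes: they are no part of the job. There is more than one size of the wrench; the job needs the middle-sized.

How it is judged:
On the way, in this order (a step that is already met when the one before it is completed fails the run):
1. the wrench lies flat in the tool tray, at rest and let go (x of wrench in the frame of tray between -0.06 and 0.06 m and y of wrench in the frame of tray between -0.055 and 0.055 m and z of wrench in the frame of tray below 0.02 m and linear speed of wrench below 0.02 m/s and contact force between the fingers and wrench below 0.1 N), for 0.2 s.
2. the cylinder is up against the end stop (within 6 mm) (y of cylinder in the frame of cradle above 0.094 m and linear speed of cylinder below 0.02 m/s), for 0.2 s.
3. the bar lies down in its catch (within 0.05 rad) (value of joint bar below 0.05 rad), for 0.2 s.
At the end, for the whole second after the job is handed in: The wrench lies at rest flat in the tray (origin within 60 mm along and 55 mm across of the tray's middle, less than 20 mm up); the cylinder lies in the trough within 6 mm of touching the end stop, at rest; the bar is closed to within 0.05 rad of lying level in its catch (all of step 2 and x of wrench in the frame of tray between -0.06 and 0.06 m and y of wrench in the frame of tray between -0.055 and 0.055 m and z of wrench in the frame of tray below 0.02 m and linear speed of wrench below 0.02 m/s and z of cylinder in the frame of cradle below 0.055 m and value of joint bar below 0.05 rad).
It fails at once if the cylinder is lifted out of its trough (more than 20 mm) or leaves it sideways (z of cylinder in the frame of cradle above 0.068 m or z of cylinder in the frame of cradle below 0.03 m).
It fails at once if the meter, jar or gauge is moved by more than 25 mm (distance of any of meter, jar, gauge from where it was at the start of the episode above 0.025 m).
It also fails if it takes over 70 s, if anything falls off the work surface, if the arm or the gripper's body presses on something with over 40 N, if the wrist force passes 120 N, or if a joint passes its speed limit or range.

## Working session

There is one attempt and no reset: what is moved stays moved. The work goes in short steps, Python scripts to look and compute and a tool call to move; the robot and the scene stay as the last step left them, time stands still between calls to the robot, and variables do not carry over. Pictures are saved under pics/ and viewed, and the job is handed in when it is done.

Besides the shell and the picture viewer there is one more tool, called after "Emit:" by a JSON object that holds its "fn" and its "kwargs", one argument or row to a line. apply_moves: Moves the arm, as the interface text tells. Its arguments: {"type":"object","properties":{"motion":{"type":"array","items":{"type":"array","items":{"type":"array","items":{"type":"number","minimum":-1,"maximum":1}}}},"gripper":{"type":"number"}},"required":["motion"]}

```bash
ls; mkdir -p pics
python3 - <<'E'
from workcell import r
import cv2,json,numpy as np
s=r.state();print(s)
for n in ["scene","top","wrist"]:
    d=r.get_image(n);cv2.imwrite(f"pics/{n}0.png",d["frame"])
    np.savez(f"pics/{n}0.npz",**{k:np.array(v) for k,v in d.items()})
    print(n,{k:np.round(v,4).tolist() for k,v in d.items() if k!="frame"})
E
```

```text
pics
{'t': 0.0, 'q': array([ 9.61001224e-01,  3.42719175e-01,  1.52502061e+00,  3.63221917e-05,
        1.27539122e+00, -1.46030728e-01]), 'qvel': array([ 0.00019904, -0.00032599, -0.00093144,  0.0002175 ,  0.00166672,
        0.00066761]), 'effort': array([-5.48611006e-04, -4.33674645e+01, -2.46011513e+01, -2.84219811e-05,
        7.80406874e-03, -1.98702980e-05]), 'position': array([0.23459604, 0.46922445, 0.23062654]), 'eef_rot': array([-3.14007573e+00, -2.58211798e-04,  2.67781748e+00]), 'wrist_force': array([-0.57256265, -0.3407009 ,  0.18260544]), 'wrist_torque': array([-0.0064418 ,  0.05382541,  0.02038668]), 'opening': 0.9995003396024409}
scene {'K': [[425.7208, 0.0, 281.7663], [0.0, 425.7208, 209.1468], [0.0, 0.0, 1.0]], 'cam_to_world': [[-0.8212, 0.4613, -0.3358, 0.8721], [0.5706, 0.6669, -0.4792, 0.4383], [0.0029, -0.5851, -0.8109, 0.7782], [0.0, 0.0, 0.0, 1.0]]}
top {'K': [[435.069, 0.0, 279.2189], [0.0, 435.069, 212.2327], [0.0, 0.0, 1.0]], 'cam_to_world': [[0.0289, -0.9933, 0.1115, 0.4543], [-0.9995, -0.03, -0.0086, -0.0077], [0.0119, -0.1112, -0.9937, 1.1394], [0.0, 0.0, 0.0, 1.0]]}
wrist {'K': [[325.1923, 0.0, 276.8904], [0.0, 325.1923, 207.6986], [0.0, 0.0, 1.0]], 'mount': [[0.0015, -0.9599, -0.2805, 0.072], [1.0, 0.0019, -0.0012, 0.0001], [0.0017, -0.2805, 0.9599, -0.1423], [0.0, 0.0, 0.0, 1.0]]}
```

View pics/scene0.png

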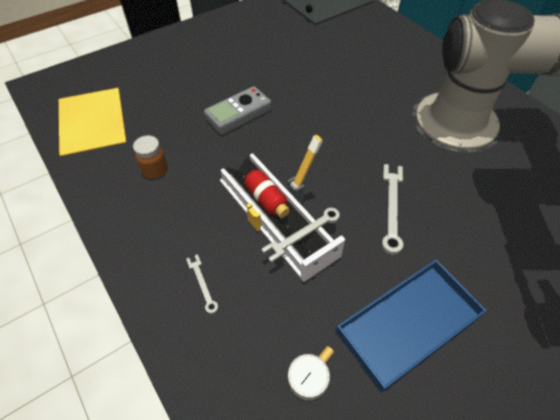

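View pics/top0.png

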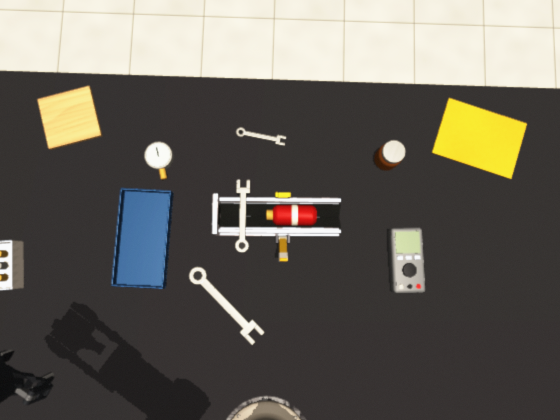

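The top view shows the cradle at columns 212-341 and rows 195-237, with its stop on the left (world +y). The wrench on it runs from (243,185) to (242,245), the tray is at (142,238), and the bar leans towards the robot at (283,248). Next I'll measure these.

```bash
cat > h.py <<'E'
import numpy as np, cv2
from scipy.spatial.transform import Rotation as R
def load(n): return dict(np.load(f"pics/{n}.npz"))
def ray(d,uv):
    K=d["K"];T=d["cam_to_world"]
    uv=np.atleast_2d(np.float64(uv))
    v=np.c_[(uv[:,0]-K[0,2])/K[0,0],(uv[:,1]-K[1,2])/K[1,1],np.ones(len(uv))]@T[:3,:3].T
    return T[:3,3],v
def onz(d,uv,z):
    o,v=ray(d,uv); return o+v*((z-o[2])/v[:,2])[:,None]
def proj(d,P):
    T=np.linalg.inv(d["cam_to_world"]);p=np.atleast_2d(P)@T[:3,:3].T+T[:3,3]
    q=p@d["K"].T; return q[:,:2]/q[:,2:]
def crop(d,name,x0,y0,x1,y1,f):
    cv2.imwrite(f"pics/{name}.png",cv2.resize(d["frame"][y0:y1,x0:x1],None,fx=f,fy=f,interpolation=cv2.INTER_CUBIC))
E
python3 - <<'E'
from h import *
d=load("top0");crop(d,"topc",190,160,350,280,5)
d=load("scene0");crop(d,"scenec",200,120,400,270,4)
E
```

```text
(no output)
```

View pics/topc.png

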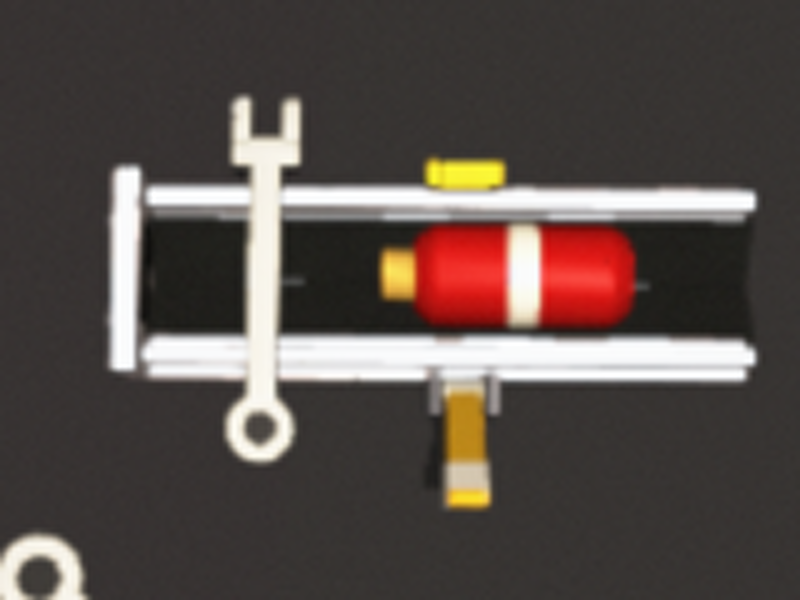

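View pics/scenec.png

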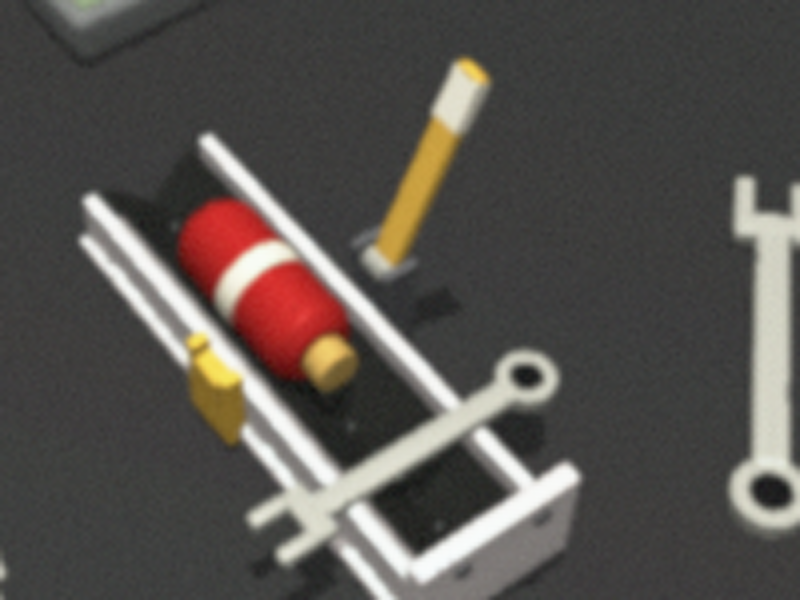

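Run:
```python
from h import *
d=load("top0")
c=lambda x,y:[(x-2)/5+190,(y-2)/5+160]
uh=onz(d,[c(150,186),c(755,191)],.04);ui=onz(d,[c(150,207),c(755,211)],.04)
lh=onz(d,[c(150,337),c(755,343)],.04);lo=onz(d,[c(150,362),c(755,366)],.04)
st=onz(d,[c(114,167),c(141,167),c(138,370),c(109,370)],.07)
for n,a in dict(uh=uh,ui=ui,lh=lh,lo=lo,st=st).items(): print(n,a[:,:2].round(4).tolist())
far=(uh+lo)/2; print("mid",far[:,:2],(ui[:,:2]+lh[:,:2])/2)
print("stop mid",st.mean(0))
yaw=[np.arctan2(a[0,1]-a[1,1],a[0,0]-a[1,0]) for a in(uh,ui,lh,lo)];print("y dir",yaw)
# wrench: z ~ .049 top
hsv=cv2.cvtColor(d["frame"],cv2.COLOR_BGR2HSV)
w=onz(d,[c(233,100),c(300,100),c(265,97),c(260,428),c(260,461),c(226,428),c(294,428),c(264,250)],.049);print("wr",w[:,:2].round(4).tolist())
# tray
m=cv2.inRange(hsv,(95,100,40),(125,255,255));n,l,s,ce=cv2.connectedComponentsWithStats(m);i=1+s[1:,4].argmax()
cn=max(cv2.findContours((l==i).astype(np.uint8),0,2)[0],key=cv2.contourArea)
re=cv2.minAreaRect(cn);b=cv2.boxPoints(re);print("tray px",re)
for z in(0,.03):
  p=onz(d,b,z);print(z,p[:,:2].round(4).tolist(),p.mean(0),[np.linalg.norm(p[i]-p[i-1]) for i in range(4)])
# red
m=cv2.inRange(hsv,(0,150,60),(8,255,255))|cv2.inRange(hsv,(172,150,60),(180,255,255))
ys,xs=np.nonzero(m);k=(xs<325)&(xs>250)&(ys>190)&(ys<240);print(xs[k].min(),xs[k].max())
p=onz(d,[c(382,275),c(414,275),c(635,275),c(505,275),c(541,275)],.047);print("cyl",p[:,:2].round(4).tolist())
p=onz(d,[c(465,488),c(465,388)],.15);print(p)
```

```text
uh [[0.6127, 0.1358], [0.6195, -0.1731]]
ui [[0.6019, 0.1353], [0.6092, -0.1732]]
lh [[0.5356, 0.1324], [0.5416, -0.1741]]
lo [[0.5229, 0.1318], [0.53, -0.1742]]
st [[0.6173, 0.1501], [0.6177, 0.1368], [0.5169, 0.1337], [0.5165, 0.148]]
mid [[ 0.56778344  0.13382239]
 [ 0.57475599 -0.17364078]] [[ 0.56871127  0.13386335]
 [ 0.57543686 -0.17363181]]
stop mid [0.56711627 0.14215002 0.07      ]
y dir [np.float64(1.5930934588769692), np.float64(1.5946554174857956), np.float64(1.5906611862511912), np.float64(1.59385018991484)]
wr [[0.6568, 0.0945], [0.6578, 0.0605], [0.6588, 0.0783], [0.491, 0.0744], [0.4746, 0.0738], [0.4905, 0.0914], [0.4915, 0.0574], [0.5805, 0.0758]]
tray px ((141.58047485351562, 237.96734619140625), (54.60072326660156, 99.90496063232422), 4.455602645874023)
0 [[0.3789, 0.4112], [0.6389, 0.4095], [0.632, 0.2655], [0.3721, 0.2709]] [0.50546929 0.33928674 0.        ] [np.float64(0.14047940520534036), np.float64(0.26000154873519354), np.float64(0.14411511863252213), np.float64(0.2599810611036251)]
0.03 [[0.3809, 0.4002], [0.634, 0.3985], [0.6273, 0.2583], [0.3742, 0.2636]] [0.50412137 0.33015099 0.03      ] [np.float64(0.1367807099679978), np.float64(0.2531559439392247), np.float64(0.14032069836048292), np.float64(0.25313599572840045)]
272 316
cyl [[0.5699, 0.016], [0.5704, -0.0001], [0.5737, -0.1118], [0.5718, -0.0461], [0.5723, -0.0643]]
[[ 0.46323343 -0.02689413  0.15      ]
 [ 0.50845925 -0.02562617  0.15      ]]
```

```bash
cat >> h.py <<'E'
def plan(P,yaw,rpy=None,s=None):
    from workcell import r
    s=s or r.state();R0=R.from_euler("xyz",s["eef_rot"]);R1=R.from_euler("xyz",rpy if rpy is not None else [np.pi,0,yaw])
    v=R0.inv().apply(np.array(P)-s["position"]);w=(R0.inv()*R1).as_rotvec()/.5
    print("t",round(s["t"],2),"pos",s["position"].round(4),"rot",s["eef_rot"].round(3),"F",s["wrist_force"].round(1),"op",round(s["opening"],3))
    print("shift",v.round(4).tolist(),"turn",w.round(3).tolist())
E
python3 -c "
from h import *
plan([.5665,.076,.16],np.pi+.02)"
```

```text
t 0.15 pos [0.2346 0.4693 0.2308] rot [-3.14  -0.     2.678] F [ 0.3  0.9 -0.4] op 0.998
shift [-0.4727, -0.2033, 0.0709] turn [-0.002, -0.001, -0.967]
```

Emit:
{"fn": "apply_moves", "kwargs": {
  "motion": [
    [[-0.04,-0.017,0,0,0,-0.1],[-0.08,-0.034,0,0,0,-0.3],[-0.115,-0.05,0,0,0,-0.5],[-0.15,-0.066,0,0,0,-0.75],[-0.18,-0.08,0,0,0,-0.967]]
  ],
  "gripper": 0.5
}}

```text
t: 0.57
position: [0.3585, 0.3185, 0.2307]
eef_rot: [-3.14, -0.001, -3.129]
wrist_force: [1.1, 0.3, 0.4]
opening: 0.502
```

```bash
python3 -c "
from h import *
plan([.5665,.076,.16],np.pi+.02)"
```

```text
t 0.57 pos [0.3585 0.3185 0.2307] rot [-3.140e+00 -1.000e-03 -3.129e+00] F [1.1 0.3 0.4] op 0.502
shift [-0.2049, -0.2451, 0.0708] turn [-0.002, -0.002, -0.014]
```

Emit:
{"fn": "apply_moves", "kwargs": {
  "motion": [
    [[-0.025,-0.03,0,0,0,0],[-0.05,-0.06,0,0,0,0],[-0.076,-0.09,0,0,0,0],[-0.1,-0.12,0,0,0,-0.01],[-0.126,-0.15,0,0,0,-0.014]]
  ]
}}

```text
t: 0.98
position: [0.4871, 0.1684, 0.2306]
eef_rot: [-3.14, -0.001, -3.121]
wrist_force: [0.3, 0.8, 0.6]
opening: 0.504
```

Emit:
{"fn": "apply_moves", "kwargs": {
  "motion": [
    [[-0.025,-0.03,0.02,0,0,0],[-0.05,-0.06,0.04,0,0,0],[-0.079,-0.09,0.07,0,0,0],[-0.079,-0.095,0.07,0,0,0],[-0.079,-0.095,0.07,0,0,0]]
  ]
}}

```text
t: 1.4
position: [0.5682, 0.0715, 0.1571]
eef_rot: [-3.14, -0.006, -3.125]
wrist_force: [-0.2, 0.1, 0.3]
opening: 0.499
```

```bash
python3 -c "
from h import *
plan([.5665,.076,.10],np.pi+.02)
from workcell import r
d=r.get_image('wrist');cv2.imwrite('pics/w1.png',d['frame'])"
```

```text
t 1.4 pos [0.5682 0.0715 0.1571] rot [-3.14  -0.006 -3.125] F [-0.2  0.1  0.3] op 0.499
shift [0.0013, 0.0046, 0.0571] turn [-0.004, -0.013, -0.008]
```

View pics/w1.png

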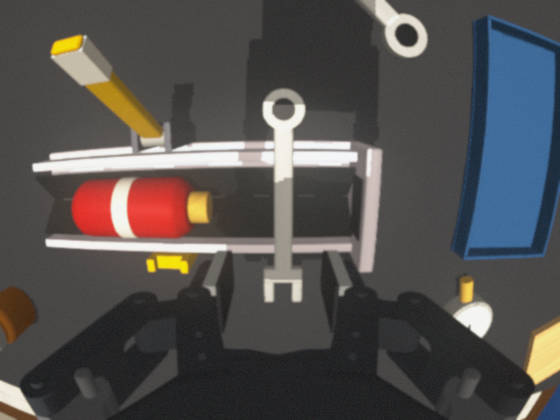

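The wrist view shows the wrench shank at column 284, centred between the open fingers (columns 222 and 337). I'll go down on it.

Emit:
{"fn": "apply_moves", "kwargs": {
  "motion": [
    [[0.001,0.0045,0.035,0,-0.013,-0.008],[0.001,0.0045,0.065,0,-0.013,-0.008],[0.001,0.0045,0.095,0,-0.013,-0.008],[0.001,0.0045,0.115,0,-0.013,-0.008],[0.001,0.0045,0.117,0,-0.013,-0.008]]
  ]
}}

```text
t: 1.87
position: [0.563, 0.079, 0.0388]
eef_rot: [-3.141, -0.005, -3.119]
wrist_force: [-0.6, 1.2, -1.3]
opening: 0.5
```

```bash
python3 -c "
from h import *
plan([.5665,.076,.029],np.pi+.02)
from workcell import r
d=r.get_image('wrist');cv2.imwrite('pics/w2.png',d['frame'])"
```

```text
t 1.87 pos [0.563  0.079  0.0388] rot [-3.141 -0.005 -3.119] F [-0.6  1.2 -1.3] op 0.5
shift [-0.0034, -0.0031, 0.0098] turn [-0.001, -0.01, 0.005]
```

View pics/w2.png

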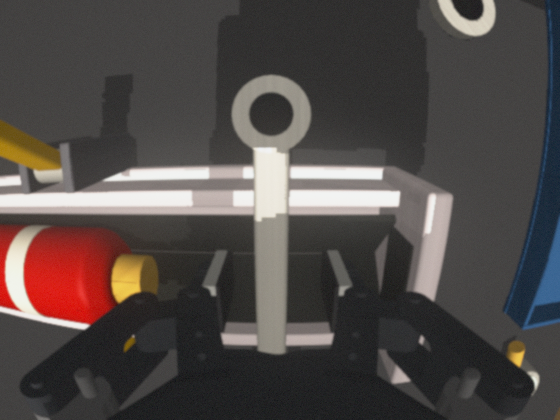

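Emit:
{"fn": "apply_moves", "kwargs": {
  "motion": [
    [[-0.003,-0.003,0.004,0,-0.01,0.005],[-0.003,-0.003,0.008,0,-0.01,0.005],[-0.003,-0.003,0.008,0,-0.01,0.005]]
  ]
}}

```text
t: 2.17
position: [0.5679, 0.0761, 0.0334]
eef_rot: [-3.141, 0.004, -3.122]
wrist_force: [-0.3, 0.3, 0.2]
opening: 0.5
```

Emit:
{"fn": "apply_moves", "kwargs": {
  "motion": [
    [[0,0,0,0,0,0],[0,0,0,0,0,0],[0,0,0,0,0,0],[0,0,0,0,0,0],[0,0,0,0,0,0]]
  ],
  "gripper": 1
}}

```text
t: 2.58
position: [0.5686, 0.0761, 0.0346]
eef_rot: [-3.141, 0.006, -3.122]
wrist_force: [-1.4, 0.6, 7.4]
opening: 0.157
```

Emit:
{"fn": "apply_moves", "kwargs": {
  "motion": [
    [[0,0,-0.02,0,0,0],[0,0,-0.05,0,0,0],[0,0,-0.08,0,0,0],[0,0,-0.1,0,0,0],[0,0,-0.1,0,0,0]]
  ]
}}

```text
t: 3.0
position: [0.5704, 0.0762, 0.1393]
eef_rot: [-3.141, 0.015, -3.122]
wrist_force: [1.2, -0.6, -1.1]
opening: 0.151
```

```bash
python3 -c "
from h import *
plan([.505,.332,.13],np.pi+.0)
from workcell import r
d=r.get_image('wrist');cv2.imwrite('pics/w3.png',d['frame'])"
```

```text
t 3.0 pos [0.5704 0.0762 0.1393] rot [-3.141  0.015 -3.122] F [ 1.2 -0.6 -1.1] op 0.151
shift [0.0604, 0.2571, 0.0082] turn [-0.001, 0.029, 0.04]
```

View pics/w3.png

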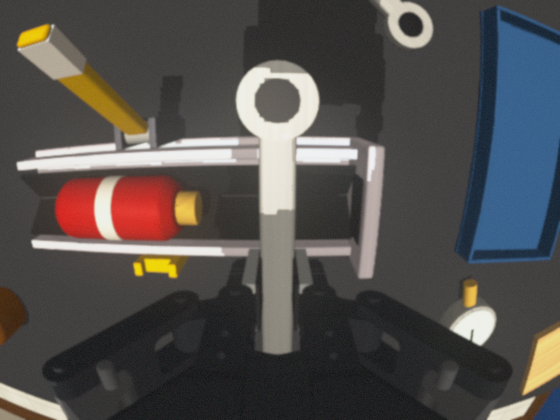

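The wrench is gripped, with the ring at (277,100) and the opening at 0.15. Now I'll carry it to the tray.

Emit:
{"fn": "apply_moves", "kwargs": {
  "motion": [
    [[0.008,0.035,0,0,0.01,0],[0.017,0.073,0,0,0.02,0.01],[0.026,0.11,0,0,0.03,0.02],[0.035,0.148,0,0,0.03,0.03],[0.044,0.187,0,0,0.03,0.04]]
  ]
}}

```text
t: 3.47
position: [0.5199, 0.2632, 0.1341]
eef_rot: [-3.14, -0.007, 3.14]
wrist_force: [1.8, -0.6, -1.1]
opening: 0.155
```

Emit:
{"fn": "apply_moves", "kwargs": {
  "motion": [
    [[0.008,0.035,0,0,0,0],[0.016,0.06,0.01,0,0,0],[0.016,0.07,0.02,0,0,0],[0.016,0.07,0.03,0,0,0],[0.016,0.07,0.03,0,0,0]]
  ]
}}

```text
t: 3.88
position: [0.502, 0.3319, 0.1002]
eef_rot: [-3.136, -0.013, 3.141]
wrist_force: [-0.3, -1.1, -1.3]
opening: 0.155
```

```bash
python3 -c "
from h import *
plan([.505,.332,.03],np.pi+.0)
from workcell import r
d=r.get_image('top');cv2.imwrite('pics/t4.png',d['frame'])
crop(d,'t4c',90,160,250,310,4)
d=r.get_image('wrist');cv2.imwrite('pics/w4.png',d['frame'])"
```

```text
t 3.88 pos [0.502  0.3319 0.1002] rot [-3.136 -0.013  3.141] F [-0.3 -1.1 -1.3] op 0.155
shift [-0.0039, 0.0005, 0.0702] turn [-0.011, -0.026, -0.001]
```

View pics/w4.png

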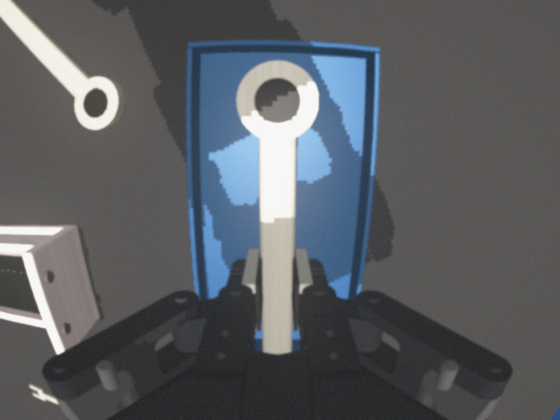

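View pics/t4c.png

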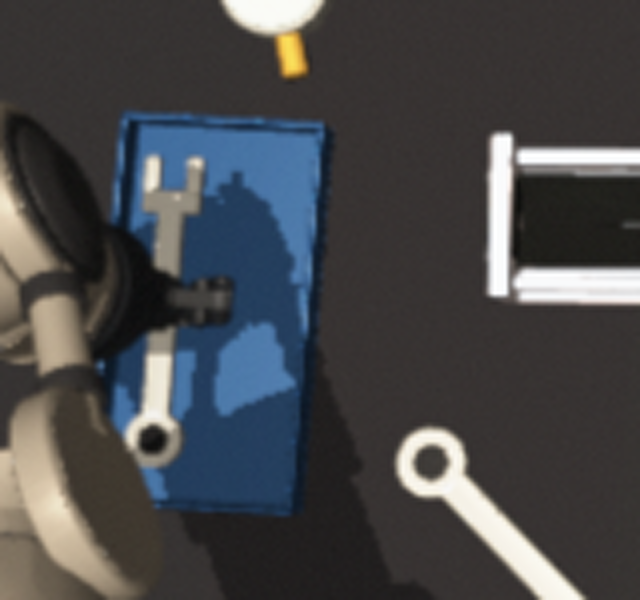

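Emit:
{"fn": "apply_moves", "kwargs": {
  "motion": [
    [[-0.003,0,0.03,-0.01,-0.02,0],[-0.003,0,0.055,-0.01,-0.026,0],[-0.003,0,0.075,-0.01,-0.026,0],[-0.003,0,0.082,-0.01,-0.026,0],[-0.003,0,0.086,-0.01,-0.026,0]]
  ]
}}

```text
t: 4.4
position: [0.5061, 0.3296, 0.016]
eef_rot: [3.141, 0.002, 3.137]
wrist_force: [0.3, 0.1, -1.8]
opening: 0.153
```

```bash
python3 -c "
from h import *
plan([.505,.332,.008],np.pi+.0)"
```

```text
t 4.4 pos [0.5061 0.3296 0.016 ] rot [3.141e+00 2.000e-03 3.137e+00] F [ 0.3  0.1 -1.8] op 0.153
shift [0.0012, 0.0024, 0.008] turn [0.001, 0.004, -0.009]
```

Emit:
{"fn": "apply_moves", "kwargs": {
  "motion": [
    [[0,0.002,0.004,0,0,0],[0,0.002,0.008,0,0,0],[0,0.002,0.008,0,0,0]]
  ]
}}

```text
t: 4.65
position: [0.5067, 0.3315, 0.0084]
eef_rot: [3.141, 0.003, 3.137]
wrist_force: [-0.1, 0.1, -2.0]
opening: 0.158
```

Emit:
{"fn": "apply_moves", "kwargs": {
  "motion": [
    [[0,0,0,0,0,0],[0,0,0,0,0,0],[0,0,0,0,0,0],[0,0,0,0,0,0],[0,0,0,0,0,0]]
  ],
  "gripper": 0.55
}}

```text
t: 5.07
position: [0.5068, 0.3317, 0.0088]
eef_rot: [3.14, 0.003, 3.137]
wrist_force: [-0.3, 0.4, -0.6]
opening: 0.447
```

Emit:
{"fn": "apply_moves", "kwargs": {
  "motion": [
    [[0,0,-0.03,0,0,0],[0,0,-0.07,0,0,0],[0,0,-0.11,0,0,0],[0,0,-0.14,0,0,0],[0,0,-0.15,0,0,0]]
  ]
}}

```text
t: 5.48
position: [0.5084, 0.3327, 0.1647]
eef_rot: [3.136, 0.012, 3.137]
wrist_force: [0.4, 0.3, 0.9]
opening: 0.446
```

```bash
python3 -c "
from h import *
plan([.575,-.175,.2],np.pi+.02)
from workcell import r
print(r.state()['q'])
d=r.get_image('wrist');cv2.imwrite('pics/w5.png',d['frame'])"
```

```text
t 5.48 pos [0.5084 0.3327 0.1647] rot [3.136 0.012 3.137] F [0.4 0.3 0.9] op 0.446
shift [-0.0693, -0.5072, -0.0372] turn [0.01, 0.024, -0.049]
[ 4.53608538e-01  5.40780377e-01  1.39434426e+00 -4.94448109e-04
  1.19365121e+00 -1.11250842e+00]
```

View pics/w5.png

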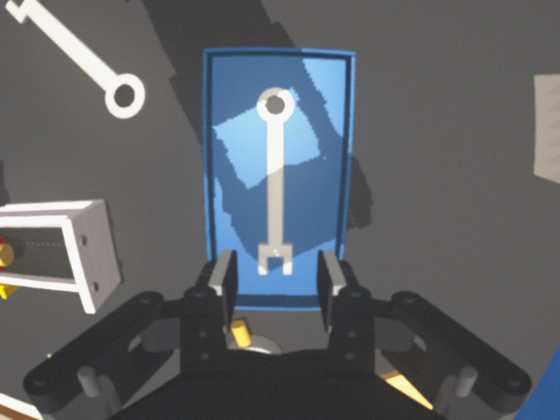

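The wrench lies flat and centred in the tray, with its ring at (276,105) and jaw at (275,258), and the fingers are clear. Next I'll go behind the cylinder, gripper shut and turned 90°.

Emit:
{"fn": "apply_moves", "kwargs": {
  "motion": [
    [[0,-0.03,-0.01,0,0,0.22],[-0.01,-0.06,-0.02,0,0,0.45],[-0.02,-0.1,-0.04,0,0.01,0.7],[-0.03,-0.14,-0.05,0,0.02,0.9],[-0.04,-0.18,-0.05,0,0.02,1]]
  ],
  "gripper": 1
}}

```text
t: 5.95
position: [0.5465, 0.1552, 0.2146]
eef_rot: [3.133, -0.001, 2.633]
wrist_force: [2.1, 0.3, -1.1]
opening: -0.0
```

```bash
python3 -c "
from h import *
plan([.5735,-.149,.2],np.pi/2+.022)"
```

```text
t 5.95 pos [0.5465 0.1552 0.2146] rot [ 3.133e+00 -1.000e-03  2.633e+00] F [ 2.1  0.3 -1.1] op -0.0
shift [-0.1717, -0.2527, 0.0122] turn [0.016, -0.011, 2.081]
```

Emit:
{"fn": "apply_moves", "kwargs": {
  "motion": [
    [[-0.02,-0.03,0,0,0,0.24],[-0.043,-0.06,0,0,0,0.48],[-0.065,-0.095,0,0,0,0.7],[-0.085,-0.125,0,0,0,0.9],[-0.1,-0.15,0,0.01,-0.01,1]]
  ]
}}

```text
t: 6.37
position: [0.5602, -0.0274, 0.2114]
eef_rot: [3.14, -0.0, 2.126]
wrist_force: [1.0, 0.1, 0.4]
opening: 0.0
```

```bash
python3 -c "
from h import *
plan([.5735,-.149,.2],np.pi/2+.022)"
```

```text
t 6.37 pos [ 0.5602 -0.0274  0.2114] rot [ 3.14  -0.     2.126] F [1.  0.1 0.4] op 0.0
shift [-0.1103, -0.0529, 0.0113] turn [0.003, -0.001, 1.067]
```

Emit:
{"fn": "apply_moves", "kwargs": {
  "motion": [
    [[-0.03,-0.014,0,0,0,0.24],[-0.06,-0.03,0,0,0,0.48],[-0.09,-0.043,0,0,0,0.72],[-0.11,-0.053,0,0,0,0.95],[-0.11,-0.053,0.01,0,0,1]]
  ]
}}

```text
t: 6.78
position: [0.5736, -0.1535, 0.2008]
eef_rot: [3.139, 0.001, 1.616]
wrist_force: [-0.2, 0.2, -0.7]
opening: 0.002
```

```bash
python3 -c "
from h import *
plan([.5735,-.149,.1],np.pi/2+.022)
from workcell import r
d=r.get_image('wrist');cv2.imwrite('pics/w6.png',d['frame'])"
```

```text
t 6.78 pos [ 0.5736 -0.1535  0.2008] rot [3.139e+00 1.000e-03 1.616e+00] F [-0.2  0.2 -0.7] op 0.002
shift [0.0046, -0.0002, 0.1008] turn [0.005, 0.002, 0.047]
```

View pics/w6.png

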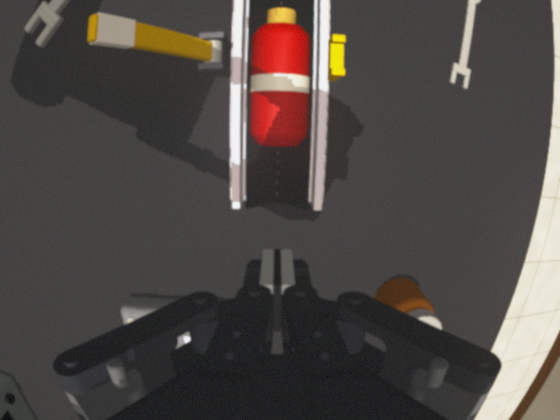

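The wrist view shows the cylinder at column 280, with its red rear end at row 147 and no brass showing behind it. The jar at (410,300) is well clear. I'll go down into the trough and push in small steps, watching the force.

Emit:
{"fn": "apply_moves", "kwargs": {
  "motion": [
    [[0.004,0,0.035,0,0,0.03],[0.004,0,0.07,0,0,0.047],[0.004,0,0.1,0,0,0.047],[0.004,0,0.12,0,0,0.047],[0.004,0,0.12,0,0,0.047]]
  ]
}}

```text
t: 7.25
position: [0.5678, -0.1436, 0.0718]
eef_rot: [-3.129, -0.007, 1.599]
wrist_force: [-1.0, 0.0, -0.4]
opening: -0.003
```

```bash
python3 -c "
from h import *
plan([.5735,-.149,.036],np.pi/2+.022)
from workcell import r
d=r.get_image('scene');crop(d,'s7',190,110,350,230,5)"
```

```text
t 7.25 pos [ 0.5678 -0.1436  0.0718] rot [-3.129 -0.007  1.599] F [-1.   0.  -0.4] op -0.003
shift [-0.0059, 0.006, 0.0357] turn [-0.026, -0.015, 0.013]
```

View pics/s7.png

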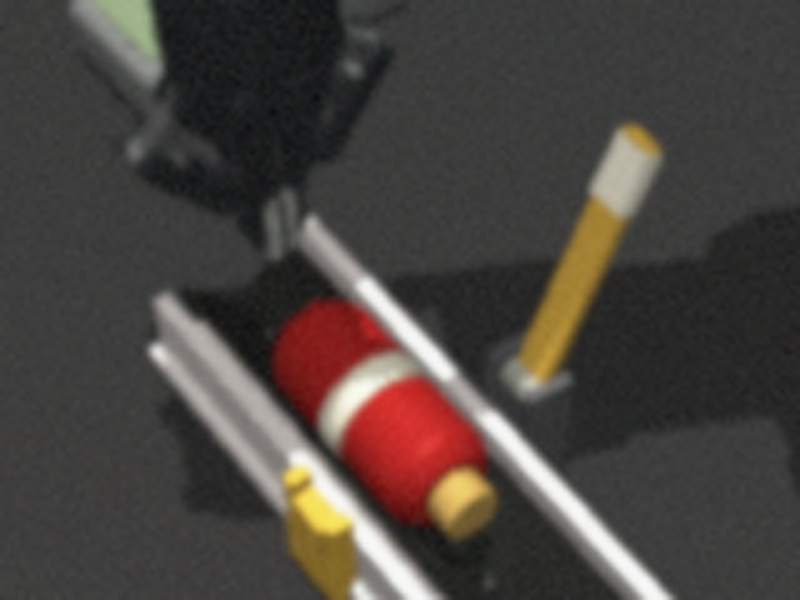

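Emit:
{"fn": "apply_moves", "kwargs": {
  "motion": [
    [[-0.006,0.006,0,-0.026,-0.015,0],[-0.006,0.006,0.01,-0.026,-0.015,0],[-0.006,0.006,0.02,-0.026,-0.015,0],[-0.006,0.006,0.03,-0.026,-0.015,0],[-0.006,0.006,0.035,-0.026,-0.015,0]]
  ]
}}

```text
t: 7.72
position: [0.5747, -0.1497, 0.0382]
eef_rot: [3.139, 0.001, 1.599]
wrist_force: [-0.2, 0.6, -0.8]
opening: 0.002
```

```bash
python3 -c "
from h import *
plan([.571,-.04,.036],np.pi/2+.022)"
```

```text
t 7.72 pos [ 0.5747 -0.1497  0.0382] rot [3.139e+00 1.000e-03 1.599e+00] F [-0.2  0.6 -0.8] op 0.002
shift [0.1098, -0.0006, 0.002] turn [0.005, 0.003, 0.013]
```

Emit:
{"fn": "apply_moves", "kwargs": {
  "motion": [
    [[0.006,0,0.002,0,0,0.01],[0.014,0,0.002,0,0,0.013],[0.022,0,0.002,0,0,0.013],[0.03,0,0.002,0,0,0.013],[0.038,0,0.002,0,0,0.013]]
  ]
}}

```text
t: 8.13
position: [0.5739, -0.111, 0.0366]
eef_rot: [3.138, 0.002, 1.593]
wrist_force: [0.3, -2.2, -0.5]
opening: -0.0
```

Emit:
{"fn": "apply_moves", "kwargs": {
  "motion": [
    [[0.008,0,0,0,0,0],[0.016,0,0,0,0,0],[0.024,0,0,0,0,0],[0.032,0,0,0,0,0],[0.04,0,0,0,0,0]]
  ]
}}

```text
t: 8.55
position: [0.573, -0.0702, 0.0366]
eef_rot: [3.138, 0.002, 1.593]
wrist_force: [0.1, -2.0, -0.5]
opening: -0.003
```

```bash
python3 -c "
from h import *
plan([.5705,-.02,.036],np.pi/2+.022)
from workcell import r
d=r.get_image('scene');crop(d,'s8',190,110,350,270,4)"
```

```text
t 8.55 pos [ 0.573  -0.0702  0.0366] rot [3.138e+00 2.000e-03 1.593e+00] F [ 0.1 -2.  -0.5] op -0.003
shift [0.0502, -0.0013, 0.0005] turn [0.007, 0.004, 0.001]
```

View pics/s8.png

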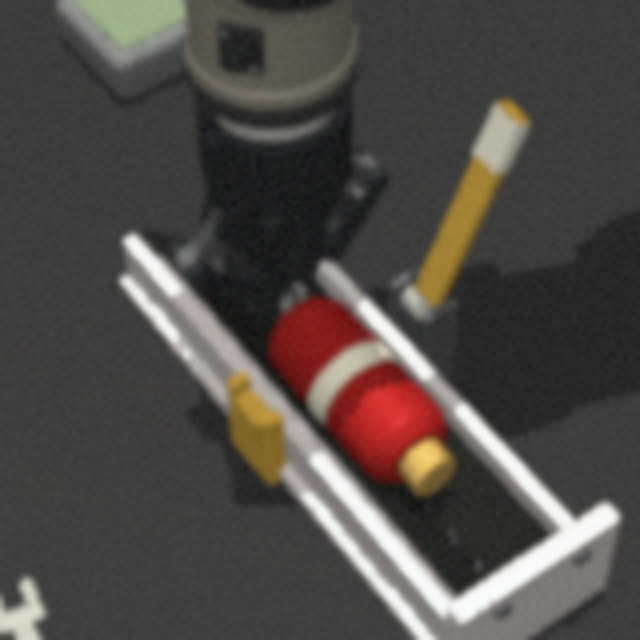

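The cylinder is sliding along its trough at about 2 N, and the bar at (480,200) is clear of the gripper.

Emit:
{"fn": "apply_moves", "kwargs": {
  "motion": [
    [[0.008,-0.001,0,0,0,0],[0.016,-0.001,0,0,0,0],[0.024,-0.001,0,0,0,0],[0.032,-0.001,0,0,0,0],[0.04,-0.001,0,0,0,0]]
  ]
}}

```text
t: 9.02
position: [0.5713, -0.0282, 0.0368]
eef_rot: [3.137, 0.002, 1.594]
wrist_force: [0.7, -2.4, 0.9]
opening: -0.001
```

Emit:
{"fn": "apply_moves", "kwargs": {
  "motion": [
    [[0.003,0,0,0,0,0],[0.006,0,0,0,0,0],[0.009,0,0,0,0,0],[0.011,0,0,0,0,0]]
  ]
}}

```text
t: 9.35
position: [0.571, -0.017, 0.0367]
eef_rot: [3.137, 0.002, 1.594]
wrist_force: [0.8, -2.0, 0.2]
opening: 0.004
```

```bash
python3 -c "
from h import *
plan([.5705,-.015,.036],np.pi/2+.022)
from workcell import r
d=r.get_image('top');crop(d,'t9',190,160,350,280,5)"
```

```text
t 9.35 pos [ 0.571  -0.017   0.0367] rot [3.137e+00 2.000e-03 1.594e+00] F [ 0.8 -2.   0.2] op 0.004
shift [0.002, -0.0004, 0.0007] turn [0.008, 0.003, 0.002]
```

View pics/t9.png

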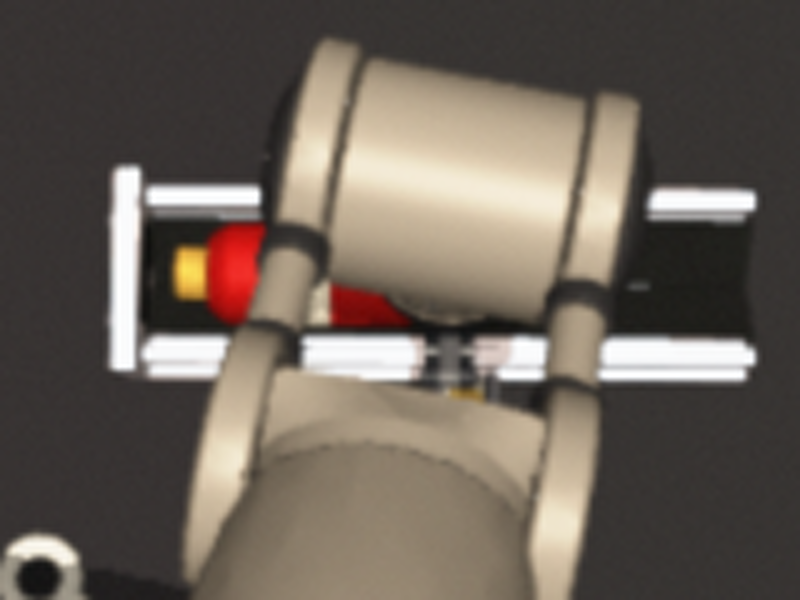

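The brass neck tip is at column 173, about 14 mm from the stop face. I'll keep pushing gently.

Emit:
{"fn": "apply_moves", "kwargs": {
  "motion": [
    [[0.003,0,0,0,0,0],[0.006,0,0,0,0,0],[0.009,0,0,0,0,0],[0.011,0,0,0,0,0]]
  ]
}}

```text
t: 9.73
position: [0.5706, -0.0054, 0.0367]
eef_rot: [3.138, 0.001, 1.594]
wrist_force: [1.4, -2.8, 0.7]
opening: 0.0
```

Emit:
{"fn": "apply_moves", "kwargs": {
  "motion": [
    [[0.001,0,0,0,0,0],[0.002,0,0,0,0,0],[0.003,0,0,0,0,0],[0.003,0,0,0,0,0]]
  ]
}}

```text
t: 10.07
position: [0.5705, -0.0022, 0.0367]
eef_rot: [3.138, 0.001, 1.594]
wrist_force: [1.4, -1.1, 0.6]
opening: -0.004
```

Emit:
{"fn": "apply_moves", "kwargs": {
  "motion": [
    [[0.001,0,0,0,0,0],[0.002,0,0,0,0,0],[0.003,0,0,0,0,0],[0.003,0,0,0,0,0]]
  ]
}}

```text
t: 10.4
position: [0.5705, 0.001, 0.0366]
eef_rot: [3.138, 0.001, 1.594]
wrist_force: [0.1, -1.4, 0.8]
opening: -0.001
```

```bash
python3 -c "
from h import *
plan([.5705,-.015,.036],np.pi/2+.022)
from workcell import r
d=r.get_image('top');crop(d,'t10',190,160,350,280,5)"
```

```text
t 10.4 pos [0.5705 0.001  0.0366] rot [3.138e+00 1.000e-03 1.594e+00] F [ 0.1 -1.4  0.8] op -0.001
shift [-0.0159, -0.0003, 0.0007] turn [0.008, 0.002, 0.002]
```

View pics/t10.png

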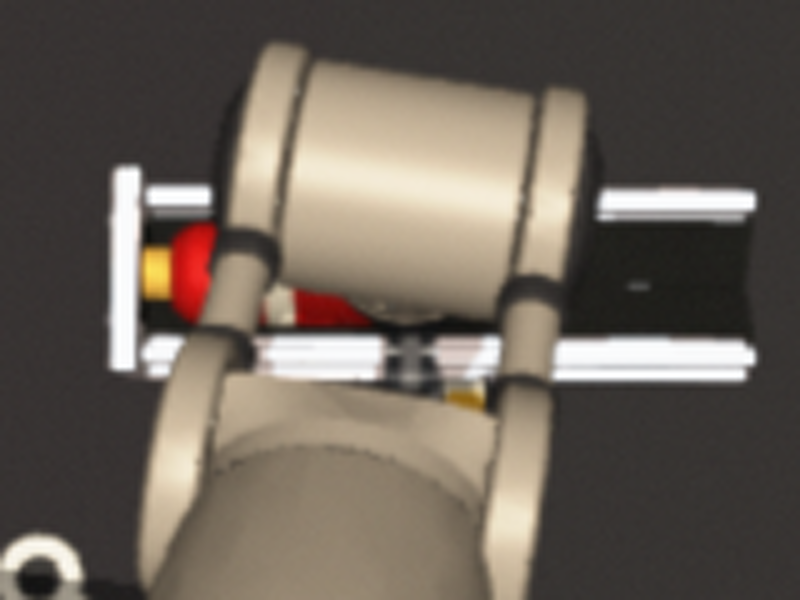

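Emit:
{"fn": "apply_moves", "kwargs": {
  "motion": [
    [[0.001,0,0,0,0,0],[0.002,0,0,0,0,0],[0.002,0,0,0,0,0]]
  ]
}}

```text
t: 10.7
position: [0.5705, 0.0012, 0.0367]
eef_rot: [3.138, 0.004, 1.594]
wrist_force: [0.9, -11.4, 1.5]
opening: 0.001
```

Emit:
{"fn": "apply_moves", "kwargs": {
  "motion": [
    [[0.001,0,0,0,0,0],[0.002,0,0,0,0,0],[0.002,0,0,0,0,0]]
  ]
}}

```text
t: 10.95
position: [0.5705, 0.0011, 0.0367]
eef_rot: [3.138, 0.007, 1.595]
wrist_force: [-0.1, -11.9, 0.9]
opening: 0.001
```

It has stalled at 11 N, so the cylinder is home against the stop. I'll back off, rise, and locate the bar end.

Emit:
{"fn": "apply_moves", "kwargs": {
  "motion": [
    [[-0.01,0,0,0,0,0],[-0.025,0,0,0,0,0],[-0.035,0,-0.02,0,0,0],[-0.035,0,-0.06,0,0,0],[-0.035,0,-0.09,0,0,0]]
  ]
}}

```text
t: 11.37
position: [0.5704, -0.0337, 0.128]
eef_rot: [3.139, 0.005, 1.594]
wrist_force: [1.2, 1.6, -0.0]
opening: -0.004
```

Emit:
{"fn": "apply_moves", "kwargs": {
  "motion": [
    [[-0.02,0,-0.04,0,0,0],[-0.05,0,-0.07,0,0,0],[-0.08,0,-0.08,0,0,0],[-0.11,0,-0.08,0,0,0],[-0.12,0,-0.08,0,0,0]]
  ]
}}

```text
t: 11.78
position: [0.5729, -0.1569, 0.2098]
eef_rot: [3.138, 0.007, 1.591]
wrist_force: [0.2, -0.2, -0.6]
opening: -0.001
```

Run:
```python
from h import *
from workcell import r
t=load("top0");s=load("scene0")
o1,v1=ray(t,[(466)/5+190,(495)/5+160]);o2,v2=ray(s,[472/4+200,70/4+120])
A=np.c_[v1[0],-v2[0]];k=np.linalg.lstsq(A,o2-o1,rcond=None)[0]
p,q=o1+k[0]*v1[0],o2+k[1]*v2[0];print("bar end",p,q)
a=.022;e=(p+q)/2-[.571,-.034,0];x=e[0]*np.cos(a)+e[1]*np.sin(a);y=-e[0]*np.sin(a)+e[1]*np.cos(a);print(x,y,np.arctan2(e[2]-.052,x+.06),np.hypot(e[2]-.052,x+.06))
plan([.45,-.15,.2],np.pi/2+.022)
d=r.get_image('top');crop(d,'t11',190,160,350,280,5)
d=r.get_image('scene');crop(d,'s11',190,110,350,270,4)
```

```text
bar end [ 0.45913514 -0.02798934  0.16794632] [ 0.45790655 -0.02685626  0.1679165 ]
-0.11230724902050641 0.009049949622637308 1.9946405314357638 0.1271854569605267
t 11.78 pos [ 0.5729 -0.1569  0.2098] rot [3.138 0.007 1.591] F [ 0.2 -0.2 -0.6] op -0.001
shift [0.0095, -0.1228, 0.0092] turn [0.008, 0.014, -0.003]
```

View pics/t11.png

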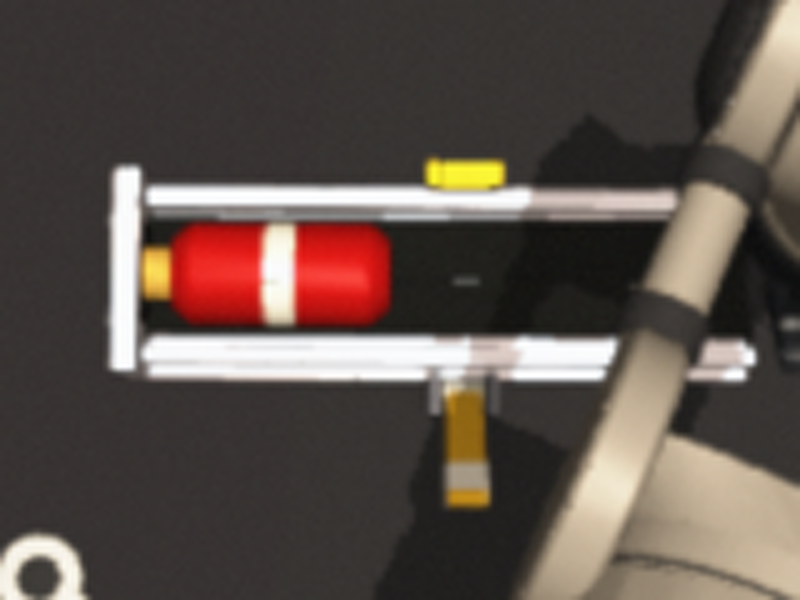

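View pics/s11.png

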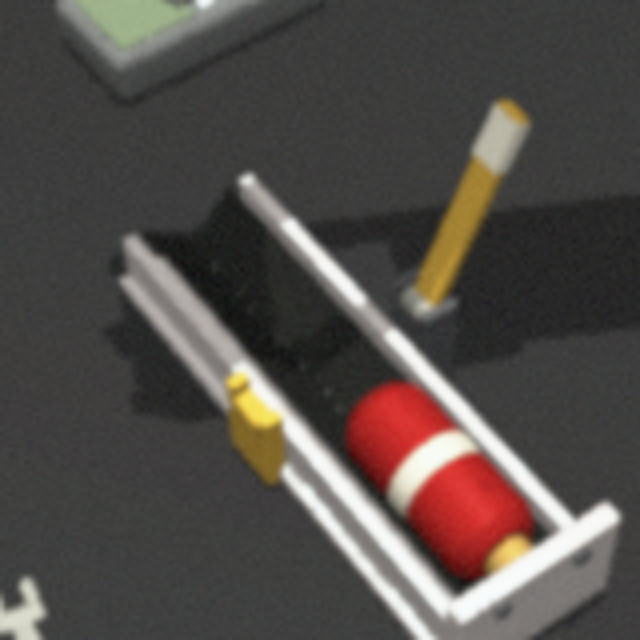

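The brass neck touches the stop plate at (143,272). The bar end is at about (0.458, -0.027, 0.168), an angle of about 1.99 rad. I'll move to its outer side.

Emit:
{"fn": "apply_moves", "kwargs": {
  "motion": [
    [[0,-0.035,0,0,0.01,0],[0,-0.07,0,0,0.014,0],[0.02,-0.105,0,0,0.014,0],[0.04,-0.135,0,0,0.014,0],[0.06,-0.15,0,0,0.014,0]]
  ]
}}

```text
t: 12.3
position: [0.4171, -0.095, 0.2065]
eef_rot: [-3.138, -0.005, 1.591]
wrist_force: [1.1, -0.0, 0.5]
opening: 0.003
```

```bash
python3 -c "
from h import *
plan([.422,-.028,.205],np.pi/2+.022)"
```

```text
t 12.3 pos [ 0.4171 -0.095   0.2065] rot [-3.138 -0.005  1.591] F [ 1.1 -0.   0.5] op 0.003
shift [0.0669, 0.0062, 0.0018] turn [-0.006, -0.011, -0.004]
```

Emit:
{"fn": "apply_moves", "kwargs": {
  "motion": [
    [[0.03,0.003,0,0,-0.01,0],[0.06,0.005,0,0,-0.01,0],[0.067,0.005,0.01,0,-0.01,0],[0.067,0.005,0.04,0,-0.01,0],[0.067,0.005,0.06,0,-0.01,0]]
  ]
}}

```text
t: 12.72
position: [0.4193, -0.0249, 0.1453]
eef_rot: [-3.137, -0.002, 1.594]
wrist_force: [0.8, -0.2, 0.3]
opening: -0.002
```

```bash
python3 -c "
from h import *
plan([.51,-.026,.15],np.pi/2+.022)
from workcell import r
d=r.get_image('scene');crop(d,'s12',190,70,350,230,4)"
```

```text
t 12.72 pos [ 0.4193 -0.0249  0.1453] rot [-3.137e+00 -2.000e-03  1.594e+00] F [ 0.8 -0.2  0.3] op -0.002
shift [-0.0031, 0.0906, -0.0051] turn [-0.009, -0.003, 0.002]
```

View pics/s12.png

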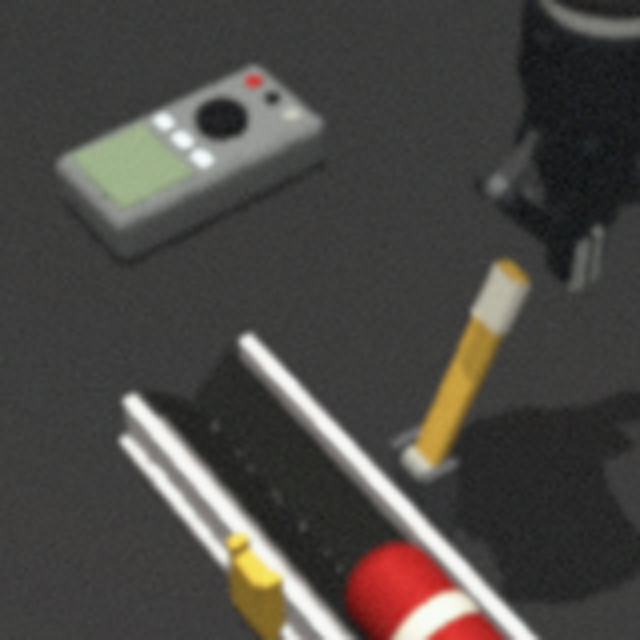

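The fingers stand outside the bar at (585,260), level with its sleeve. I'll sweep towards cradle +x.

Emit:
{"fn": "apply_moves", "kwargs": {
  "motion": [
    [[-0.003,0.018,0,0,0,0],[-0.003,0.036,0,0,0,0],[-0.003,0.054,-0.004,0,0,0],[-0.003,0.072,-0.006,0,0,0],[-0.003,0.09,-0.006,0,0,0]]
  ]
}}

```text
t: 13.18
position: [0.5072, -0.0243, 0.1474]
eef_rot: [-3.129, -0.005, 1.594]
wrist_force: [-1.6, 1.1, -0.9]
opening: 0.002
```

```bash
python3 -c "
from h import *
plan([.55,-.026,.15],np.pi/2+.022)
from workcell import r
d=r.get_image('scene');crop(d,'s13',190,70,350,230,4)"
```

```text
t 13.18 pos [ 0.5072 -0.0243  0.1474] rot [-3.129 -0.005  1.594] F [-1.6  1.1 -0.9] op 0.002
shift [-0.0027, 0.0428, -0.0032] turn [-0.026, -0.009, 0.002]
```

View pics/s13.png

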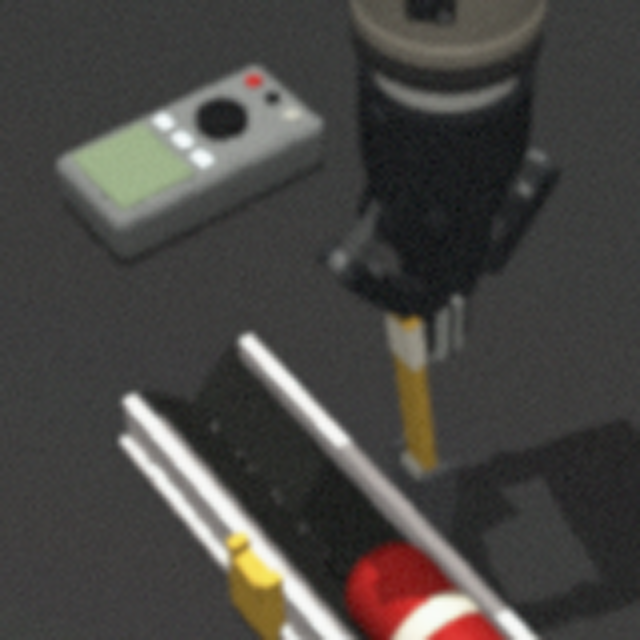

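The bar is just past upright, with its sleeve at (408,335). I'll push it on over and down.

Emit:
{"fn": "apply_moves", "kwargs": {
  "motion": [
    [[-0.003,0.02,0,-0.02,0,0],[-0.003,0.038,0.008,-0.026,0,0],[-0.003,0.053,0.02,-0.026,0,0],[-0.003,0.068,0.033,-0.026,0,0],[-0.003,0.078,0.045,-0.026,0,0]]
  ]
}}

```text
t: 13.65
position: [0.588, -0.0245, 0.1012]
eef_rot: [3.139, -0.005, 1.595]
wrist_force: [-1.3, -1.1, -0.1]
opening: 0.001
```

```bash
python3 -c "
from h import *
plan([.598,-.026,.056],np.pi/2+.022)
from workcell import r
d=r.get_image('scene');crop(d,'s14',190,70,350,230,4)"
```

```text
t 13.65 pos [ 0.588  -0.0245  0.1012] rot [ 3.139 -0.005  1.595] F [-1.3 -1.1 -0.1] op 0.001
shift [-0.002, 0.0098, 0.0452] turn [0.005, -0.01, 0.003]
```

View pics/s14.png

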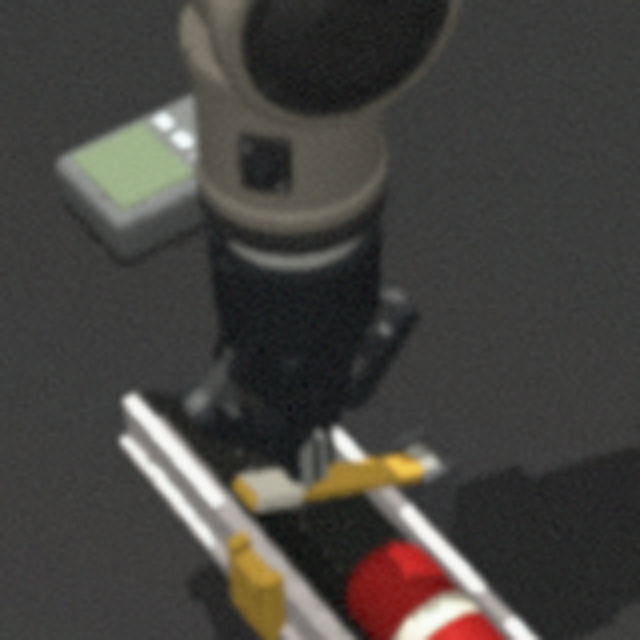

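Emit:
{"fn": "apply_moves", "kwargs": {
  "motion": [
    [[-0.001,0.003,0.01,0,0,0],[-0.001,0.006,0.02,0,0,0],[-0.001,0.008,0.029,0,0,0],[-0.001,0.01,0.036,0,0,0],[-0.001,0.01,0.042,0,0,0]]
  ]
}}

```text
t: 14.12
position: [0.5978, -0.0248, 0.0559]
eef_rot: [-3.141, -0.006, 1.594]
wrist_force: [-0.2, 1.1, 6.9]
opening: 0.0
```

Emit:
{"fn": "apply_moves", "kwargs": {
  "motion": [
    [[0,0,0.002,0,0,0],[0,0,0.004,0,0,0],[0,0,0.004,0,0,0]]
  ]
}}

```text
t: 14.37
position: [0.598, -0.0248, 0.0556]
eef_rot: [3.14, -0.005, 1.595]
wrist_force: [-8.4, 0.9, 25.1]
opening: -0.002
```

The bar stops hard at z 0.0556 with 25 N. I'll lift off, move clear and check.

Emit:
{"fn": "apply_moves", "kwargs": {
  "motion": [
    [[0,0,-0.01,0,0,0],[0,0,-0.04,0,0,0],[0,0,-0.08,0,0,0],[0,0,-0.12,0,0,0],[0,0,-0.15,0,0,0]]
  ]
}}

```text
t: 14.78
position: [0.5981, -0.0257, 0.209]
eef_rot: [3.137, -0.005, 1.594]
wrist_force: [1.2, -0.8, -0.3]
opening: -0.002
```

Emit:
{"fn": "apply_moves", "kwargs": {
  "motion": [
    [[-0.04,-0.01,0,0,0,0],[-0.08,-0.03,0,0,0,0],[-0.12,-0.05,0,0,0,0],[-0.16,-0.07,0,0,0,0],[-0.19,-0.08,0,0,0,0]]
  ]
}}

```text
t: 15.2
position: [0.5209, -0.2188, 0.2079]
eef_rot: [3.137, -0.005, 1.595]
wrist_force: [1.0, -0.3, 0.3]
opening: -0.002
```

```bash
python3 -c "
from h import *
from workcell import r
d=r.get_image('scene');crop(d,'s15',190,110,350,270,4);cv2.imwrite('pics/s15f.png',d['frame'])
d=r.get_image('top');crop(d,'t15',90,160,350,310,3)
plan([.5,-.2,.2],np.pi/2)"
```

```text
t 15.3 pos [ 0.5203 -0.2229  0.2077] rot [ 3.138e+00 -3.000e-03  1.588e+00] F [ 0.6 -0.2  0.2] op 0.001
shift [0.0232, -0.02, 0.0077] turn [0.008, -0.005, 0.034]
```

View pics/s15.png

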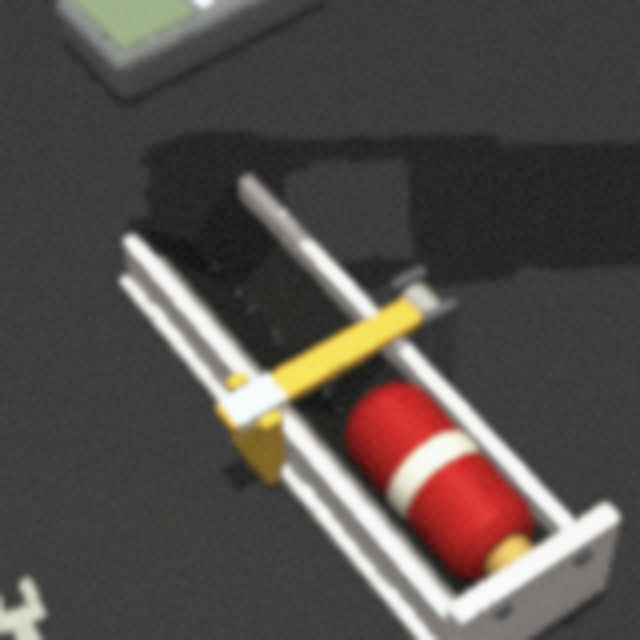

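View pics/t15.png

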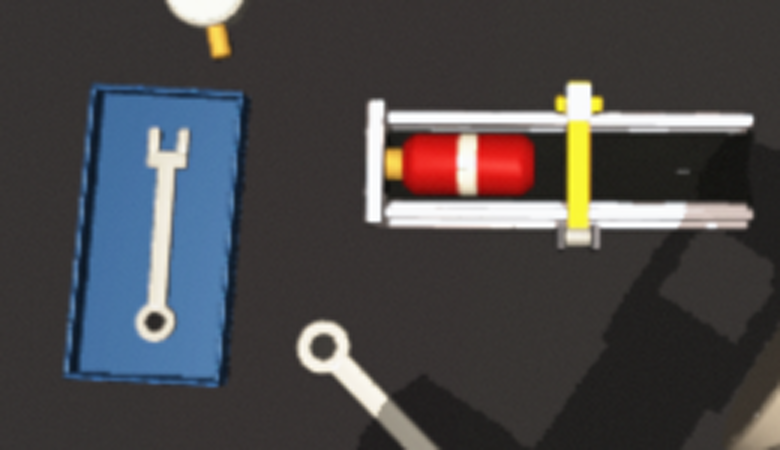

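View pics/s15f.png

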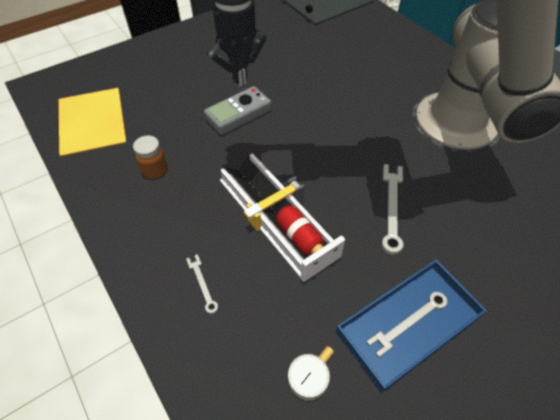

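The bar lies level with its sleeve in the catch at (578,103) in the top crop. The cylinder neck is against the stop plate at (385,163), the wrench is flat mid-tray, and the bystanders haven't moved. I'm handing in.

```bash
python3 -c "
from workcell import r
print(r.job_done())"
```

```text
the job is handed in; nothing more can be done
None
```

The job is finished and handed in, at about 15 s on the robot's clock; the hand-in returned no verdict.

- **Wrench:** I lifted the middle-sized wrench off the cradle and released it near the middle of the blue tray. The last top and scene pictures show it lying flat there.
- **Cylinder:** I slid it along the trough at about 2 N until it stalled against the stop at about 11 N. The last top picture shows its neck against the stop plate.
- **Bar:** I swung it over and pressed it down until it stopped hard at 25 N, with its top at about z 0.056. The pictures show its sleeve seated in the catch.
- **Bystanders:** The meter, jar and gauge look unmoved in the scene pictures; I did not measure them.

**One disagreement:** no brass neck was visible at the cylinder's rear, and the fingers ended about 15 mm further along than a neck there would allow. So I judged "home" by the stall force and the front neck in the pictures.

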